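Lift the kimchi press plate from the drain tray to the drying rack with the turner

ROBOT

A 6-joint arm with a two-finger parallel gripper is mounted at the origin on the work surface. World frame = base frame: x ahead of the robot, y to its left, z up, the work surface at z = 0. Lengths are in m, angles in degrees, forces in N, time in s.
With the tool pointing down it reaches from about 0.25 to 0.725 m from the base axis. Payload 9.7 kg.
Tool frame: the origin (TCP) lies at the very end of the fingers, on their centre line; the grasp point (between the pads) lies 19 mm behind it (bot.grip_depth is the distance from the TCP to the grasp point, in m); z points along the fingers, y is the direction in which the jaws open and shut (so a half turn about z gives the same grasp; the last joint's range is limited). The gripper opens to 85 mm and grips with 20 to 120 N. Pads are 22 mm wide; open, the fingers measure 114 mm over their backs; the gripper's body (76 mm by 85 mm) begins 54 mm behind the grasp point. The pads swing forward as they close: fully open they stand 13 mm farther back than shut.
Start: joints at [77.177, 4.979, 10.078, 95.1, 0, 90], TCP at [0.122, 0.536, 0.231] pointing down, gripper open.
Joint ranges: [-179.16, 179.16], [-48.56, 103.87], [-65.8, 70.77], [-126.05, 130.52], [-82.76, 87.17], [-180, 180]. Speed limits (degrees/s): [127.2, 127.2, 147.25, 180, 180, 180].

INTERFACE

Orientations are given as [roll, pitch, yaw] about the fixed x, y, z axes, in that order (R = Rz(yaw) Ry(pitch) Rx(roll)).
In Python, from workcell import telemetry, optics, order, bot gives the robot as it stands. The module is installed in compiled form; this text tells all that it offers.
- The arm moves only by the shell command python3 -m inch 'ROWS' [FORCE]. ROWS is JSON, a list of rows, each a list of 7 numbers: the shift along the tool's x, y, z in m, then the turn, a rotation vector about the tool's x, y, z in rad, then the closure, from 0 (fully open) to 1 (shut). In form: [[tx, ty, tz, rx, ry, rz, grip], ...]. A call has 1 to 12 rows; each row is the pose to reach, as a shift and turn from the pose commanded when the call began, along the tool's axes at that moment; what a row does not reach only later rows make up. A row lasts 1/12 s, in which the tool goes at most 41.7 mm and 7.16 degrees, less where a joint would pass 70% of its speed; a pose out of reach is approached as far as the arm can. A call with a gripper value outside its range is refused whole. The fingers move at their own pace and stop on an object; FORCE is the grip in N (left out, the last holds). Time passes only in rows, so rows that repeat a pose let the fingers close. It gives the time, the measured TCP pose, the force and the opening at its end, in the units of the state.
- telemetry.get_obs(): the state, without advancing time (a new reading comes with each control period).
- optics.camera(name): name is "scene" or "top"; returns (picture, depth): 384x512x3 uint8, red, green, blue; 384x512 float32, m along the optical axis (not along the pixel's ray), 0 where there is no reading.
- optics.camera_info(name): a dict with "camera_matrix" (3x3 intrinsics, pixels), "k1" (the pictures are not rectified: a ray, as slopes to the right and down, at radius r is drawn at 1 + k1 r^2 times it, then the intrinsics apply), "xyz" and "attitude" of the camera in the world. Camera axes: x right, y down, z forward; pixel columns grow to the right and rows downward; lengths in m; the calibration is good to about 2 mm. A picture is of the moment at which its call begins. camera_info takes no time and is no camera call.
- order.job_done(): hands the job in, once; it reports no verdict.
The state is a dict: "time": time; "q": joint angles; "qd": joint speeds; "joint_efforts": joint torques, N m; "ee_pos": TCP position; "tcp_rot": TCP orientation; "wrist_force": force on the tool from outside, world axes, zero at the start; "torque": the same for the moment, N m; "opening": finger opening in m.
Only numpy, scipy, OpenCV 4.12 (cv2) and the standard library are available. Lean on these libraries where they do the work, as an engineer would, in place of code of your own. Each camera call takes 0.05 s, during which the arm holds its last target. There are 200 camera calls.

TASK

Pull the turner out of the steel caddy, slide its blade under the white press plate lying in the grey drain tray (push it gently until the blue fence stops it and it sits on the blade right up to the lip at its rear), lift the plate on the blade and lower it gently, flat and centred, onto the two wooden bars of the drying rack, the blade going down between the bars so that it can be drawn out. Never touch the plate with the gripper or the arm; finally set the turner down by itself on the tiled ledge, touching nothing else, and leave everything else where it stands.

Things in the scene. Friction and masses are not known exactly. Their poses are not given: they have to be found in the camera images.
- turner: Loose turner, 140 g. Origin: heel (rear edge) of its blade, middle of the underside; x to the blade's tip, y across, z = blade's upper normal. Flat steel blade 90 long, 56 wide, 2.5 thick. Handle rises backwards from the heel in the x-z plane at 55 deg to the blade, along (-0.574, 0, 0.819). Stands by itself with the blade flat on the ledge (a gripper in line with the handle then leans 35 deg).
- turner_tip (a point): Middle of the blade's front edge, underside, 90 mm along x from the heel. On the blade an upright lip, 40 wide, 18 high, its front face 14 mm ahead of the heel, stops what slides on. At the start the tip is down on the caddy's floor in the far (caddy +x) corner; the blade slopes down to it about 30 degrees and points to caddy +x.
- turner_grip (a point): Grip point on the axis of the wooden handle, 115 mm along it from the heel. The straight wooden part runs from 25 to 150 mm from the heel, 18 mm thick in the turner's x-z plane, 24 mm wide along y; below it an 8 mm steel neck. At the start the handle leans on the caddy's near (-x) rim about 5 deg back from vertical.
- plate: Loose white press plate, about 200 g, diameter 120, 10 thick. Origin: middle of the underside, z up. Flat underside of diameter 100; from there the lower edge is bevelled, rising 4.5 mm over 10 mm to the full diameter. Starts near the tray's origin, within 12 mm of its middle line (y = 0), 2 to 52 mm short of the fence. Once stopped by the fence it rides up on a blade pushed on at floor level.
- tray: Grey drain tray, open at the front (-x, towards the robot), rims 18 mm high elsewhere. Origin on the ledge; floor from x = -100 to 131, y = +-80 mm, its top at z = 6 mm. A fixed blue fence bar (12 mm thick, top at 24 mm) lies across it behind the plate; its front face is anywhere from x = 70 to 112 mm and is not reported: feel for it. Pushed along +x, the plate slides until the fence stops it.
- rack: Fixed wooden drying rack. Origin on the ledge under its middle. Two bars along x, 160 long, 14 wide, middles at y = +-45 mm (clear gap 76 mm), flat tops at z = 50 mm, undersides at 36 mm. Legs under the bar ends, joined by low cross-pieces at x = +-70 mm up to z = 12 mm; between the bars above those it is open at the front (-x), to draw a blade out.
- caddy: Steel utensil caddy, fixed, open on top. Origin on the ledge under its middle. Outside 99 (x) x 70 (y) mm, 94 mm high, inside 93 x 64 mm, walls 3 mm, floor 4 mm thick. Holds only the turner. The tiled ledge it stands on has its top at world z = 0. Fixed blue containers stand far aside: a stack 260 mm high beyond y = -0.5 m, one 90 mm high beyond y = 0.5 m.
- cup: steel measuring cup, 76 mm across, 60 mm high, beside tray or rack; bystander. Origin at the middle of its underside.
- dish: small blue ceramic dish, 90 mm across, 20 mm high, between the robot and the caddy; bystander. Origin at the middle of its underside.
- jar: amber jar with a red cap, 70 mm across, 100 mm high, beside tray or rack; bystander. Origin at the middle of its underside.
- chopstick1: wooden chopstick 200 x 8 x 8 mm lying across (its x axis along its length); bystander. Origin at the middle of its underside.
- chopstick2: the other chopstick of the pair, alike; bystander. Origin at the middle of its underside.

How it is judged (in metres and radians):
On the way, in this order (a step that is already met when the one before it is completed fails the run):
1. the turner is pulled out of the caddy: its tip is more than 80 mm above the ledge (height (world z) of turner_tip above 0.08 m), for 0.1 s.
2. the plate is carried by the turner: its middle is more than 30 mm above the ledge, on the turner and clear of the tray (height (world z) of plate above 0.03 m and contact force between plate and turner above 0.5 N and contact force between plate and tray below 0.1 N and angle between plate's own z axis and vertical below 0.5 rad), for 0.3 s.
3. the plate lies flat and centred on the rack's bars with the turner's blade still under it (blade tip within 80 mm of the plate's middle, seen from above) (x of plate in the frame of rack between -0.03 and 0.03 m and y of plate in the frame of rack between -0.015 and 0.015 m and z of plate in the frame of rack between 0.046 and 0.054 m and angle between plate's own z axis and vertical below 0.07 rad and contact force between plate and rack above 0.5 N and horizontal distance between plate and turner_tip below 0.08 m and height (world z) of turner_tip below 0.058 m and linear speed of plate below 0.15 m/s), for 0.1 s.
At the end, for the whole second after the job is handed in: The plate rests flat (within 4 deg) on both bars of the rack, its middle within 30 mm of the rack's middle along the bars and 15 mm across; the turner is at rest low on the ledge (tip below 70 mm, grip point below 120 mm) and touches no plate, rack, tray, caddy or bystander (x of plate in the frame of rack between -0.03 and 0.03 m and y of plate in the frame of rack between -0.015 and 0.015 m and z of plate in the frame of rack between 0.046 and 0.054 m and angle between plate's own z axis and vertical below 0.07 rad and contact force between plate and rack above 0.5 N and linear speed of each of plate, turner below 0.02 m/s and contact force between plate and turner below 0.05 N and contact force between turner and rack below 0.05 N and contact force between turner and tray below 0.05 N and height (world z) of turner_tip below 0.07 m and height (world z) of turner_grip below 0.12 m and contact force between turner and caddy below 0.05 N and contact force between turner and cup below 0.05 N and contact force between turner and dish below 0.05 N and contact force between turner and jar below 0.05 N and contact force between turner and chopstick1 below 0.05 N and contact force between turner and chopstick2 below 0.05 N).
It fails at once if the gripper or the arm touches the plate (contact force between plate and the fingers above 0.5 N or contact force between plate and the arm above 0.5 N).
It fails at once if the turner presses or knocks the plate with more than 60 N (contact force between plate and turner above 60 N).
It fails at once if the measuring cup, dish, jar or a chopstick is pushed more than 25 mm from its place (distance of any of cup, dish, jar, chopstick1, chopstick2 from where it was at the start of the episode above 0.025 m).
It also fails if it takes over 59 s, if anything falls off the work surface, if the arm or the gripper's body presses on something with over 40 N, if the wrist force passes 120 N, or if a joint passes its speed limit or range.

## Working session

There is one attempt and no reset: what is moved stays moved. The work goes in short steps, Python scripts to look and compute and a shell command to move; the robot and the scene stay as the last step left them, time stands still between calls to the robot, and variables do not carry over. Pictures are saved under pics/ and viewed, about 8 in all and at most 12, crops included, and the job is handed in when it is done.

```bash
mkdir -p pics; ls; cat > h.py <<'E'
import numpy as np, cv2
from scipy.spatial.transform import Rotation as R
from workcell import telemetry, optics, order, bot
def Rm(a): return R.from_euler('xyz',a,degrees=True).as_matrix()
def cloud(name):
    im,d=optics.camera(name); i=optics.camera_info(name); K=np.array(i['camera_matrix'])
    v,u=np.mgrid[0:384,0:512]
    x=(u-K[0,2])/K[0,0]; y=(v-K[1,2])/K[1,1]
    a,b=x.copy(),y.copy()
    for _ in range(8):
        s=1+i['k1']*(a*a+b*b); a,b=x/s,y/s
    P=np.stack([a*d,b*d,d],-1)@Rm(i['attitude']).T+np.array(i['xyz'])
    P[d==0]=np.nan
    return im,P
def save(im,n,s=1): cv2.imwrite('pics/'+n,cv2.resize(im,None,fx=s,fy=s)[...,::-1])
E
python3 - <<'E'
from h import *
for n in('scene','top'):
    i=optics.camera_info(n);print(i)
    im,P=cloud(n);save(im,n+'0.png',1.5);np.savez(n+'0.npz',im=im,P=P)
print(telemetry.get_obs())
E
```

```text
pics
{'camera_matrix': array([[423.47442928,   0.        , 255.5310522 ],
       [  0.        , 423.47442928, 195.0054577 ],
       [  0.        ,   0.        ,   1.        ]]), 'k1': 0.01976516825302426, 'xyz': array([1.09961951, 0.60770999, 0.87130124]), 'attitude': array([-133.21587247,   -0.79942381,  139.7364646 ])}
{'camera_matrix': array([[483.78022889,   0.        , 248.0292518 ],
       [  0.        , 483.78022889, 185.14178912],
       [  0.        ,   0.        ,   1.        ]]), 'k1': 0.07235121090968799, 'xyz': array([0.45165329, 0.0217536 , 1.5175175 ]), 'attitude': array([-172.98098982,   -0.55311918,  -91.17682211])}
{'time': 0.1, 'q': array([7.71781918e+01, 5.00806889e+00, 1.00395633e+01, 9.50996397e+01,
       2.26331290e-03, 8.99998199e+01]), 'qd': array([-0.02540412, -0.03130129,  0.09698338,  0.10625009,  0.00648837,
        0.00760389]), 'joint_efforts': array([ 1.56783357e-03, -5.21562088e+01,  4.65653300e+01,  1.60118099e-02,
        8.97388941e-05,  4.77972264e-06]), 'ee_pos': array([0.12199984, 0.53609054, 0.23065791]), 'tcp_rot': array([-1.79931855e+02, -2.26352549e-03,  1.67178369e+02]), 'wrist_force': array([ 0.19909201,  0.32627874, -0.45108609]), 'torque': array([-0.03875904,  0.01534086,  0.01126345]), 'opening': 0.08541614940049065}
```

View pics/top0.png

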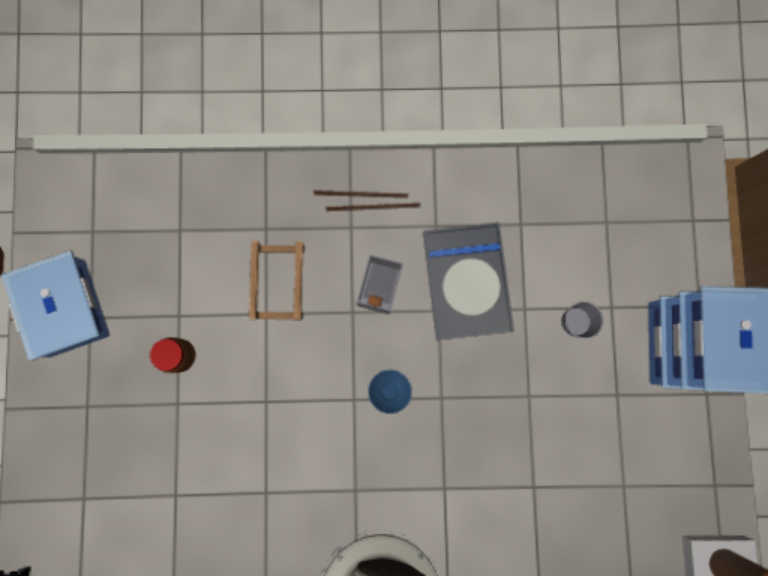

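View pics/scene0.png

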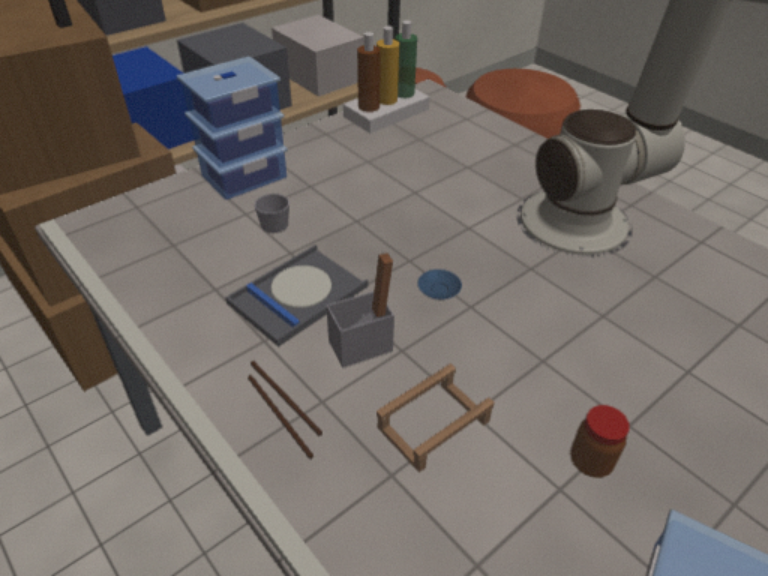

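The top view (768 px wide) shows the rack at (276,281), caddy (380,285) with the handle at (375,299), plate (471,287), fence (465,250), tray (468,282), dish (390,391), cup (580,320), jar (168,355) and chopsticks (367,200). World +x is up and +y is left.

```bash
python3 - <<'E'
from h import *
T=np.load('top0.npz');S=np.load('scene0.npz')
im,P=T['im'].astype(int),T['P']
g=P[200:380:7,100:400:7].reshape(-1,3);print('ledge z',np.nanpercentile(g[:,2],[10,50,90]))
def box(m,name,P=P):
    p=P[m];p=p[~np.isnan(p).any(1)]
    r=cv2.minAreaRect((p[:,:2]*1000).astype(np.float32))
    print(name,len(p),'c',np.round(p.mean(0),4),'rect',np.round(r[0],1),np.round(r[1],1),round(r[2],1),'z',np.round(np.percentile(p[:,2],[5,50,95]),4))
    return p
def roi(u0,u1,v0,v1):
    m=np.zeros(P.shape[:2],bool);m[int(v0/1.5):int(v1/1.5),int(u0/1.5):int(u1/1.5)]=1;return m
r,gg,b=im[...,0],im[...,1],im[...,2];z=P[...,2]
box(roi(430,520,245,330)&(im.min(2)>140),'plate')
box(roi(415,520,220,270)&(b-r>60),'fence')
rk=roi(235,315,230,330)&(z>.04)&(z<.06)
box(rk,'rack');box(roi(235,264,230,330)&rk,'rackL');box(roi(290,315,230,330)&rk,'rackR')
hm=roi(350,410,245,320)&(r-b>40);box(hm,'handle')
box(roi(345,412,245,320)&(z>.08)&(z<.1)&~hm,'caddy rim')
tm=roi(412,525,215,345)&(z>.0045)&(z<.026);box(tm,'tray')
p=box(tm&(z>.012)&(im.max(2)<130)&~(b-r>30),'tray rims')
box(roi(365,415,365,415)&(b-r>25),'dish');box(roi(555,610,295,345)&(z>.045),'cup')
box(roi(140,200,330,380)&(r-b>80)&(z>.08),'jar');box(roi(310,425,185,202)&(r-b>15),'c1');box(roi(310,425,202,214)&(r-b>15),'c2')
im2,P2=S['im'].astype(int),S['P'];r,b=im2[...,0],im2[...,2];z=P2[...,2]
def roi2(u0,u1,v0,v1):
    m=np.zeros(P.shape[:2],bool);m[int(v0/1.5):int(v1/1.5),int(u0/1.5):int(u1/1.5)]=1;return m
m=roi2(365,400,245,320)&(r-b>30)
p=box(m,'handle s',P2);c=p.mean(0);print('dir',np.linalg.svd(p-c)[2][0])
for lo in np.arange(.09,.2,.015):
    k=p[(p[:,2]>lo)&(p[:,2]<lo+.015)]
    if len(k):print(round(lo,3),len(k),k.mean(0).round(4),k.min(0).round(3),k.max(0).round(3))
m=roi2(320,400,290,370)&(z>.085)&(z<.1);box(m&~(r-b>30),'caddy s',P2)
m=roi2(370,500,360,475)&(z>.04)&(z<.06);box(m,'rack s',P2)
m=roi2(265,340,260,310)&(im2.min(2)>140);box(m,'plate s',P2)
np.savez('m.npz',p=p)
E
```

```text
ledge z [-0.00425842  0.00024979  0.00618348]
plate 1114 c [ 0.6135 -0.2006  0.016 ] rect [ 607.5 -177.2] [116.6 168.2] 17.1 z [0.0102 0.0164 0.0214]
fence 177 c [ 0.6905 -0.1912  0.0234] rect [ 691.2 -189.2] [ 15.6 144.1] 6.1 z [0.011  0.0239 0.0296]
rack 507 c [0.6314 0.2021 0.0496] rect [632.4 202.4] [104.8 157.8] 89.3 z [0.0435 0.0497 0.0549]
rackL 257 c [0.6326 0.2461 0.0497] rect [633.4 247. ] [ 15.5 157. ] 88.4 z [0.0443 0.0498 0.0547]
rackR 250 c [0.6302 0.1569 0.0496] rect [631.7 156.8] [ 14.6 157.8] 88.0 z [0.0434 0.0496 0.055 ]
handle 45 c [0.5724 0.0029 0.1941] rect [578.4   2.3] [19.3 28. ] 88.2 z [0.1925 0.1972 0.2035]
caddy rim 135 c [ 0.6185 -0.0117  0.0927] rect [616.8 -11.5] [69.8 99.5] 73.9 z [0.0848 0.0934 0.0975]
tray 3366 c [ 0.6269 -0.1978  0.0123] rect [ 633.6 -196.8] [237.3 272.1] 88.1 z [0.0049 0.0115 0.0219]
tray rims 470 c [ 0.6488 -0.1985  0.0171] rect [ 627.4 -196.5] [229.5 161. ] 5.4 z [0.0124 0.0169 0.0225]
dish 644 c [ 0.402  -0.0271  0.0125] rect [401.6 -26.8] [82.8 84.5] 88.8 z [0.0025 0.0127 0.0219]
cup 152 c [ 0.5389 -0.4237  0.0565] rect [ 537.7 
[... 675 characters left out ...]
1  0.12 ] [0.588 0.015 0.134]
0.135 24 [0.5803 0.0123 0.1429] [0.573 0.009 0.135] [0.587 0.014 0.15 ]
0.15 19 [0.5784 0.0124 0.1574] [0.571 0.008 0.151] [0.585 0.015 0.163]
0.165 23 [0.5773 0.014  0.173 ] [0.57  0.011 0.166] [0.585 0.017 0.18 ]
0.18 28 [0.5756 0.011  0.1896] [ 0.564 -0.009  0.181] [0.582 0.017 0.195]
0.195 33 [0.5724 0.0053 0.1965] [ 0.564 -0.006  0.195] [0.58  0.016 0.199]
caddy s 280 c [ 0.6229 -0.0069  0.0906] rect [617.4  -8.7] [ 74.4 100.6] 73.9 z [0.0853 0.0909 0.0954]
rack s 845 c [0.6374 0.2046 0.048 ] rect [632.6 201.6] [106.5 161.4] 88.1 z [0.0415 0.0486 0.0516]
plate s 756 c [ 0.6142 -0.2003  0.0155] rect [ 614.5 -200.6] [109.1 110.6] 54.3 z [0.0125 0.0154 0.0188]
```

```bash
cat >> h.py <<'E'
CAD=(np.array([.617,-.0105]),-16.1); TRAY=(np.array([.612,-.198]),5.4); RACK=(np.array([.632,.202]),-1.5)
Rg=np.array([[0,.819,.574],[1,0,0],[0,.574,-.819]]); Rg/=np.linalg.norm(Rg,axis=0)  # tool axes in turner frame
pg=np.array([-.574,0,.819])*.096                 # TCP in turner frame
try: exec(open('cal.py').read())
except FileNotFoundError: pass
def tool(f,x,y,z,yaw=0,pitch=0):
    "TCP pose for turner heel at frame f's x,y, height z, extra yaw, pitch>0 = tip down"
    c,a=f; Rt=Rm([0,pitch,a+yaw]); r=np.deg2rad(a)
    H=np.r_[c+[x*np.cos(r)-y*np.sin(r),x*np.sin(r)+y*np.cos(r)],z]
    return H+Rt@pg,Rt@Rg
def now(): 
    o=telemetry.get_obs(); return np.array(o['ee_pos']),Rm(o['tcp_rot']),o
def delta(t):
    p,M,o=now(); d=M.T@(t[0]-p); w=R.from_matrix(M.T@t[1]).as_rotvec()
    print('t',o['time'],'F',np.round(o['wrist_force'],1),'open',round(o['opening'],4),'row',np.round(d,4).tolist(),np.round(w,4).tolist(),'world d',np.round(t[0]-p,4))
def heel():
    p,M,o=now(); Rt=M@Rg.T; return p-Rt@pg,R.from_matrix(Rt).as_euler('ZYX',degrees=True)
E
python3 - <<'E'
from h import *
t=tool(CAD,-.0325,.001,.049,0,30)
print(t[0]);print(t[1])
t[0][2]+=.1; delta(t)
E
```

```text
[0.57797235 0.00180557 0.14464238]
[[ 0.27731465  0.95708666  0.08415292]
 [ 0.96077915 -0.27624887 -0.02428949]
 [ 0.          0.0875882  -0.99615677]]
t 0.1 F [ 0.2  0.3 -0.5] open 0.0854 row [-0.5632, -0.4198, -0.0135] [-0.0684, -0.0704, 1.6269] world d [ 0.456  -0.5343  0.014 ]
```

```bash
python3 -m inch '[[-0.563,-0.42,-0.04,-0.068,-0.07,1.627,0],[-0.563,-0.42,-0.04,-0.068,-0.07,1.627,0],[-0.563,-0.42,-0.04,-0.068,-0.07,1.627,0],[-0.563,-0.42,-0.04,-0.068,-0.07,1.627,0],[-0.563,-0.42,-0.04,-0.068,-0.07,1.627,0],[-0.563,-0.42,-0.04,-0.068,-0.07,1.627,0],[-0.563,-0.42,-0.04,-0.068,-0.07,1.627,0],[-0.563,-0.42,-0.04,-0.068,-0.07,1.627,0],[-0.563,-0.42,-0.04,-0.068,-0.07,1.627,0],[-0.563,-0.42,-0.04,-0.068,-0.07,1.627,0],[-0.563,-0.42,-0.04,-0.068,-0.07,1.627,0],[-0.563,-0.42,-0.04,-0.068,-0.07,1.627,0]]'
python3 - <<'E'
from h import *
t=tool(CAD,-.0325,.001,.049,0,30); t[0][2]+=.1; delta(t)
E
```

```text
time: 1.1
ee_pos: [0.4468, 0.1544, 0.2598]
tcp_rot: [175.3, 0.2, 81.0]
wrist_force: [1.0, 1.1, -1.0]
opening: 0.085
t 1.1 F [ 1.   1.1 -1. ] open 0.085 row [-0.1301, 0.1518, 0.0281] [-0.0056, -0.0066, 0.1232] world d [ 0.1312 -0.1526 -0.0151]
```

```bash
python3 -m inch '[[-0.13,0.152,0.028,-0.0056,-0.0066,0.123,0],[-0.13,0.152,0.028,-0.0056,-0.0066,0.123,0],[-0.13,0.152,0.028,-0.0056,-0.0066,0.123,0],[-0.13,0.152,0.028,-0.0056,-0.0066,0.123,0],[-0.13,0.152,0.028,-0.0056,-0.0066,0.123,0],[-0.13,0.152,0.028,-0.0056,-0.0066,0.123,0],[-0.13,0.152,0.028,-0.0056,-0.0066,0.123,0],[-0.13,0.152,0.028,-0.0056,-0.0066,0.123,0]]'
python3 - <<'E'
from h import *
t=tool(CAD,-.0325,.001,.049,0,30); delta(t)
im,P=cloud('scene');save(im[120:280,180:330],'s1.png',4)
im,P=cloud('top');save(im[130:250,200:320],'t1.png',4)
E
```

```text
time: 1.77
ee_pos: [0.578, 0.0047, 0.2443]
tcp_rot: [175.1, 0.0, 74.2]
wrist_force: [0.6, -0.0, -0.0]
opening: 0.0854
t 1.7667 F [ 0.6 -0.  -0. ] open 0.0854 row [-0.0028, -0.0078, 0.0993] [-0.0015, -0.0, 0.006] world d [-0.0001 -0.0029 -0.0996]
```

View pics/s1.png

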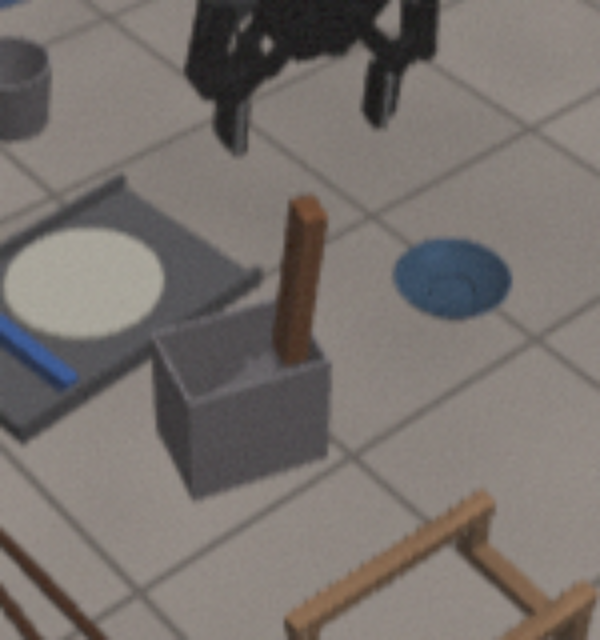

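The crop shows the open fingertips at (237,150) and (378,125), straddling the handle top at (308,205). The jaw direction matches the caddy's x, so I'll descend.

```bash
python3 -m inch '[[-0.0028,-0.003,0.03,0,0,0.006,0],[-0.0028,-0.006,0.065,0,0,0.006,0],[-0.0028,-0.0078,0.0993,-0.0015,0,0.006,0],[-0.0028,-0.0078,0.0993,-0.0015,0,0.006,0],[-0.0028,-0.0078,0.0993,-0.0015,0,0.006,0]]'
python3 - <<'E'
from h import *
t=tool(CAD,-.0325,.001,.049,0,30); delta(t)
im,P=cloud('scene');save(im[120:280,180:330],'s2.png',4)
E
```

```text
time: 2.28
ee_pos: [0.5771, 0.0026, 0.1447]
tcp_rot: [175.0, 0.0, 74.0]
wrist_force: [0.4, 0.4, 1.3]
opening: 0.0852
t 2.2833 F [0.4 0.4 1.3] open 0.0852 row [-0.0005, 0.001, 0.0002] [-0.0011, 0.0004, 0.002] world d [ 0.0008 -0.0008 -0.0001]
```

View pics/s2.png

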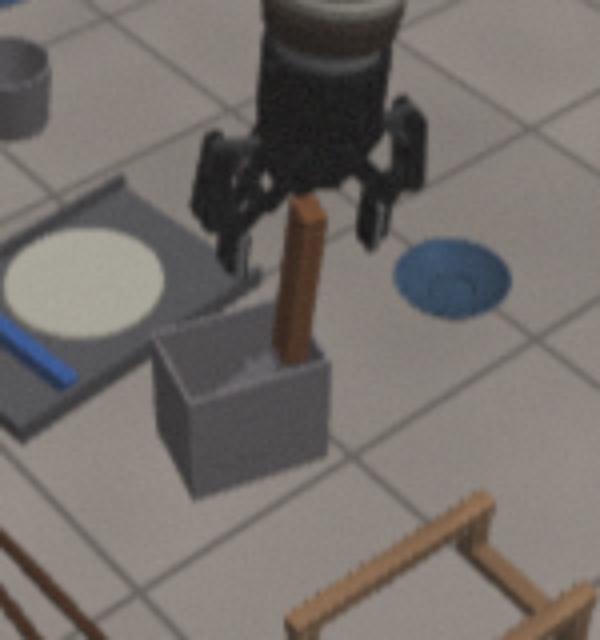

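The handle is centred between the fingers, at (237,265) and (372,240). I'll close on it.

```bash
python3 -m inch '[[0,0,0,0,0,0,1],[0,0,0,0,0,0,1],[0,0,0,0,0,0,1],[0,0,0,0,0,0,1],[0,0,0,0,0,0,1],[0,0,0,0,0,0,1],[0,0,0,0,0,0,1],[0,0,0,0,0,0,1]]' 110
python3 - <<'E'
from h import *
t=tool(CAD,-.0325,.001,.049,0,30); t[0][2]+=.15; delta(t)
E
```

```text
time: 3.0
ee_pos: [0.5781, 0.0018, 0.1454]
tcp_rot: [174.9, -0.0, 73.9]
wrist_force: [-4.3, 1.3, 5.4]
opening: 0.0164
t 3.0 F [-4.3  1.3  5.4] open 0.0164 row [-0.0, 0.013, -0.1487] [0.0008, -0.0004, 0.0006] world d [-0.0002 -0.      0.1492]
```

```bash
python3 -m inch '[[0,0.0013,-0.015,0,0,0,1],[0,0.004,-0.045,0,0,0,1],[0,0.0065,-0.075,0,0,0,1],[0,0.009,-0.105,0,0,0,1],[0,0.0117,-0.135,0,0,0,1],[0,0.013,-0.149,0,0,0,1],[0,0.013,-0.149,0,0,0,1],[0,0.013,-0.149,0,0,0,1]]'
python3 - <<'E'
from h import *
t=tool(TRAY,-.165,0.000,.12,0,0); delta(t); print(heel())
E
```

```text
time: 3.67
ee_pos: [0.5787, 0.0017, 0.2943]
tcp_rot: [174.9, -0.0, 73.9]
wrist_force: [-0.7, 1.0, -2.2]
opening: 0.0168
t 3.6667 F [-0.7  1.  -2.2] open 0.0168 row [-0.2632, -0.1256, 0.0847] [-0.5155, 0.1299, -0.3561] world d [-0.1858 -0.2204 -0.0957]
(array([ 0.58695158, -0.0006884 ,  0.19871213]), array([-1.60671957e+01,  2.98916422e+01,  1.70773226e-02]))
```

```bash
python3 -m inch '[[-0.022,-0.0105,-0.02,-0.043,0.011,-0.03,1],[-0.066,-0.031,-0.02,-0.129,0.032,-0.089,1],[-0.11,-0.052,0.0,-0.215,0.054,-0.148,1],[-0.154,-0.073,0.03,-0.3,0.076,-0.208,1],[-0.198,-0.094,0.057,-0.387,0.097,-0.267,1],[-0.242,-0.115,0.075,-0.473,0.119,-0.326,1],[-0.2632,-0.1256,0.0847,-0.5155,0.1299,-0.3561,1],[-0.2632,-0.1256,0.0847,-0.5155,0.1299,-0.3561,1],[-0.2632,-0.1256,0.0847,-0.5155,0.1299,-0.3561,1],[-0.2632,-0.1256,0.0847,-0.5155,0.1299,-0.3561,1]]'
python3 - <<'E'
from h import *
t=tool(TRAY,-.165,0.000,.12,0,0); delta(t); print(heel())
im,P=cloud('scene');np.savez('s3.npz',im=im,P=P);save(im[90:290,140:340],'s3.png',3)
im,P=cloud('top');np.savez('t3.npz',im=im,P=P);save(im[120:300,250:400],'t3.png',3)
cv2.imwrite('pics/both3.png',np.hstack([cv2.imread('pics/s3.png')[:540],np.zeros((540,2,3),np.uint8)]))
a=cv2.imread('pics/s3.png');b=cv2.imread('pics/t3.png');c=np.zeros((600,1050,3),np.uint8);c[:600,:600]=a;c[:540,600:]=b
cv2.imwrite('pics/both3.png',cv2.resize(c,None,fx=.76,fy=.76))
E
```

```text
time: 4.5
ee_pos: [0.3879, -0.2212, 0.1927]
tcp_rot: [145.3, -0.3, 95.0]
wrist_force: [-0.1, 0.8, -2.0]
opening: 0.0172
t 4.5 F [-0.1  0.8 -2. ] open 0.0172 row [0.0021, 0.0077, -0.0019] [-0.0062, 0.0004, -0.0084] world d [0.005  0.0025 0.006 ]
(array([ 0.44223942, -0.21609825,  0.11369992]), array([4.99350294, 0.35395616, 0.25499146]))
```

View pics/both3.png

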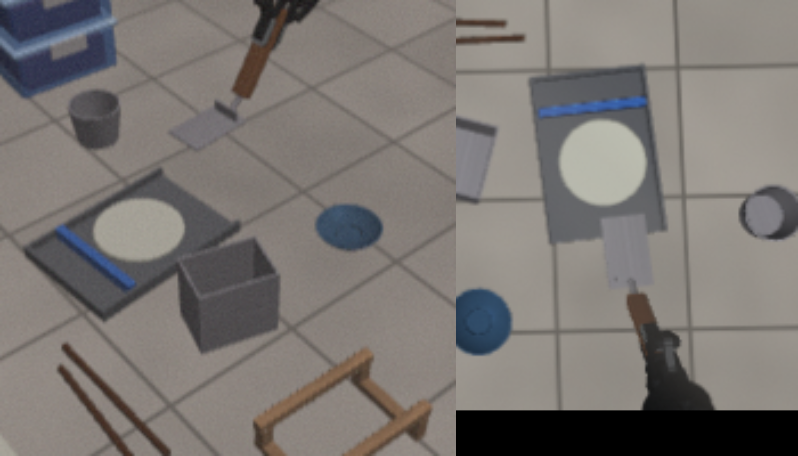

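The turner is out and held roughly level. The blade is at (627,250) in the right panel, behind the plate at (603,162), with the fence at (593,107). I'll fit its real pose in the hand.

```bash
python3 - <<'E'
from h import *
H,e=heel(); Rt=Rm([e[2],e[1],e[0]]); 
for n in('s3','t3'):
    P=np.load(n+'.npz')['P'].reshape(-1,3); q=(P-H)@Rt
    q=q[~np.isnan(q).any(1)]; q=q[(abs(q[:,0]-.05)<.06)&(abs(q[:,1])<.045)&(abs(q[:,2])<.02)]
    r=cv2.minAreaRect((q[:,:2]*1000).astype(np.float32)); k=q[(q[:,0]>.02)]
    A=np.c_[k[:,:2],np.ones(len(k))]; 
    s,*_=np.linalg.lstsq(A,k[:,2],rcond=None)
    for _ in range(3):
        g=abs(A@s-k[:,2])<.006; s,*_=np.linalg.lstsq(A[g],k[g,2],rcond=None)
    print(n,len(k),'rect',r,'slope deg x,y',np.rad2deg(s[:2]),'z at heel,mid',s[2]*1000,(s[2]+.05*s[0])*1000,'xr',np.percentile(q[:,0],[1,99]),'yr',np.percentile(q[:,1],[1,99]))
E
```

```text
s3 268 rect ((39.05287551879883, -3.9416122436523438), (97.29619598388672, 58.45978546142578), 1.2102261781692505) slope deg x,y [-0.37083759 -0.01944288] z at heel,mid -0.8172688081834107 -1.140885654657246 xr [-0.0058889   0.08657326] yr [-0.03199042  0.02453229]
t3 464 rect ((40.08026885986328, -3.2569828033447266), (56.12797164916992, 96.74668884277344), 89.68603515625) slope deg x,y [-0.99480724  0.72807092] z at heel,mid 0.8645528325613808 -0.0035802511559709016 xr [-0.00223845  0.08767325] yr [-0.03071429  0.02407078]
```

```bash
cat > cal.py <<'E'
C=Rm([0,.7,.4]); pg=C.T@(pg+np.array([.0025,.0033,.003])); Rg=C.T@Rg
E
python3 - <<'E'
from h import *
print(heel()); t=tool(TRAY,-.165,0.002,.03,0,1); delta(t)
t=np.load('t3.npz');im=t['im'].astype(int);P=t['P']
for m,n in ((im.min(2)>140,'plate'),(im[...,2]-im[...,0]>60,'fence')):
    k=P[m&(abs(P[...,0]-.64)<.1)&(abs(P[...,1]+.2)<.09)&(P[...,2]<.035)&(P[...,2]>.006)]
    if n=='plate':k=k[np.hypot(*(k[:,:2]-np.median(k[:,:2],0)).T)<.07]
    r=np.deg2rad(5.4);d=k[:,:2]-TRAY[0];x=d@[np.cos(r),np.sin(r)];y=d@[-np.sin(r),np.cos(r)]
    print(n,len(k),cv2.minAreaRect((np.c_[x,y]*1000).astype(np.float32)),x.mean(),y.mean())
E
```

```text
(array([ 0.44341428, -0.21768642,  0.11452144]), array([5.57646912, 0.87235078, 0.16839   ]))
t 4.6 F [-0.6  0.1 -1.1] open 0.0165 row [0.0059, -0.0443, 0.0721] [0.0022, -0.0042, 0.0008] world d [ 0.0043  0.0066 -0.0844]
plate 1107 ((1.7847824096679688, -3.8154525756835938), (115.25846862792969, 114.34644317626953), 83.59735870361328) 0.00196284410464612 -0.004054258333638627
fence 171 ((79.10203552246094, 1.4381332397460938), (14.383440971374512, 145.3546142578125), 1.2463829517364502) 0.07858715451414026 0.0004673513723250219
```

```bash
python3 - <<'E'
from h import *
delta(tool(TRAY,-.167,-.004,.014,0,1))
E
```

```text
t 4.6 F [-0.6  0.1 -1.1] open 0.0165 row [-0.0001, -0.055, 0.0841] [0.0022, -0.0042, 0.0008] world d [ 0.0029  0.0004 -0.1004]
```

```bash
python3 -m inch '[[0,-0.014,0.021,0,0,0,1],[0,-0.032,0.048,0,-0.002,0,1],[0,-0.046,0.07,0.001,-0.004,0.001,1],[0,-0.053,0.081,0.002,-0.004,0.001,1],[0,-0.055,0.084,0.002,-0.004,0.001,1],[0,-0.055,0.084,0.002,-0.004,0.001,1],[0,-0.055,0.084,0.002,-0.004,0.001,1]]'
python3 - <<'E'
from h import *
print(heel());delta(tool(TRAY,-.167,-.004,.008,0,1))
E
```

```text
time: 5.18
ee_pos: [0.3963, -0.2178, 0.0998]
tcp_rot: [145.1, 0.2, 95.3]
wrist_force: [-0.3, -0.3, -1.4]
opening: 0.0166
(array([ 0.44881606, -0.21649685,  0.01805561]), array([ 5.72345065,  0.80319859, -0.18320359]))
t 5.1833 F [-0.3 -0.3 -1.4] open 0.0166 row [-0.0009, -0.0077, 0.0067] [0.0035, -0.0006, 0.0065] world d [-0.0024 -0.0011 -0.0099]
```

```bash
python3 -m inch '[[-0.0005,-0.0022,0.0024,0.001,0,0.002,1],[-0.001,-0.0045,0.0045,0.003,0,0.005,1],[-0.001,-0.0065,0.006,0.0035,0,0.0065,1],[-0.001,-0.0065,0.006,0.0035,0,0.0065,1],[-0.001,-0.0065,0.006,0.0035,0,0.0065,1],[-0.001,-0.0065,0.006,0.0035,0,0.0065,1]]'
python3 - <<'E'
from h import *
print(heel());delta(tool(TRAY,-.167,-.004,.008,0,1))
E
```

```text
time: 5.68
ee_pos: [0.3936, -0.2196, 0.0903]
tcp_rot: [145.3, -0.1, 94.9]
wrist_force: [0.5, 0.1, -1.5]
opening: 0.0167
(array([ 0.44584365, -0.21837485,  0.00838292]), array([5.30823176, 1.04013125, 0.06078085]))
t 5.6833 F [ 0.5  0.1 -1.5] open 0.0167 row [0.0007, -0.0, 0.0005] [-0.0007, 0.0001, -0.0019] world d [ 0.0002  0.0007 -0.0004]
```

```bash
for i in 1 2; do python3 -m inch '[[0,-0.0009,0.0012,0,0,0,1],[0,-0.0009,0.0012,0,0,0,1],[0,-0.0009,0.0012,0,0,0,1]]' | egrep 'ee_pos|force'; done
python3 -c "
from h import *
print(heel())"
```

```text
ee_pos: [0.3935, -0.2195, 0.0885]
wrist_force: [1.4, 0.1, -0.6]
ee_pos: [0.3935, -0.2194, 0.087]
wrist_force: [-0.7, 0.0, -1.0]
(array([ 0.4456342 , -0.21815138,  0.00503579]), array([5.32063676, 1.05764695, 0.08002623]))
```

```bash
for i in 1 2; do python3 -m inch '[[0,-0.0005,0.0008,0,0,0,1],[0,-0.0005,0.0008,0,0,0,1],[0,-0.0005,0.0008,0,0,0,1],[0,-0.0005,0.0008,0,0,0,1]]' | egrep 'ee_pos|force'; done
python3 -c "
from h import *
print(heel())"
```

```text
ee_pos: [0.3937, -0.2196, 0.0864]
wrist_force: [0.6, 0.7, -0.5]
ee_pos: [0.3939, -0.2197, 0.0859]
wrist_force: [-2.2, -0.0, 4.9]
(array([ 0.44616512, -0.21841877,  0.00397062]), array([5.32728166, 0.99320059, 0.03450312]))
```

```bash
python3 - <<'E'
from h import *
for x in(-.13,-.0615): delta(tool(TRAY,x,-.0045,.0042,0,1))
E
```

```text
t 6.85 F [-2.2 -0.   4.9] open 0.0166 row [0.0005, 0.0306, 0.0209] [0.0001, 0.0002, -0.0014] world d [0.0368 0.0037 0.0002]
t 6.85 F [-2.2 -0.   4.9] open 0.0166 row [0.0011, 0.0869, 0.0599] [0.0001, 0.0002, -0.0014] world d [0.105  0.0101 0.0002]
```

```bash
python3 -m inch '[[0,0.003,0.002,0,0,0,1],[0,0.007,0.0048,0,0,0,1],[0,0.011,0.0075,0,0,0,1],[0,0.015,0.0103,0,0,0,1],[0,0.019,0.013,0,0,0,1],[0,0.023,0.0158,0,0,0,1],[0,0.027,0.0185,0,0,0,1],[0.0005,0.0306,0.0209,0,0,0,1],[0.0005,0.0306,0.0209,0,0,0,1]]'
python3 - <<'E'
from h import *
print(heel()); delta(tool(TRAY,-.0615,-.0045,.0042,0,1))
E
```

```text
time: 7.6
ee_pos: [0.4311, -0.216, 0.0859]
tcp_rot: [145.3, -0.0, 94.9]
wrist_force: [2.0, -1.4, 2.0]
opening: 0.0172
(array([ 0.48339789, -0.21481305,  0.00403963]), array([5.32088253, 1.01077865, 0.02367943]))
t 7.6 F [ 2.  -1.4  2. ] open 0.0172 row [0.0007, 0.0561, 0.0387] [-0.0002, 0.0005, -0.0014] world d [0.0678 0.0065 0.0001]
```

```bash
for i in 1 2; do python3 -m inch '[[0,0.002,0.0014,0,0,0,1],[0,0.004,0.0028,0,0,0,1],[0,0.006,0.0041,0,0,0,1],[0,0.008,0.0055,0,0,0,1],[0,0.010,0.0069,0,0,0,1],[0,0.012,0.0083,0,0,0,1]]' | egrep 'ee_pos|force'; done
python3 - <<'E'
from h import *
print(heel()); delta(tool(TRAY,-.0615,-.0045,.0042,0,1))
E
```

```text
ee_pos: [0.4451, -0.2148, 0.0859]
wrist_force: [-6.4, -0.6, 6.4]
ee_pos: [0.4596, -0.2136, 0.0859]
wrist_force: [-8.0, 0.3, 7.7]
(array([ 0.51177309, -0.21244886,  0.00400614]), array([5.28503253, 1.04146389, 0.03549192]))
t 8.6 F [-8.   0.3  7.7] open 0.0168 row [0.0008, 0.0326, 0.0224] [-0.0007, 0.0006, -0.002] world d [0.0394 0.0041 0.0002]
```

```bash
for i in 1 2; do python3 -m inch '[[0,0.002,0.0014,0,0,0,1],[0,0.004,0.0028,0,0,0,1],[0,0.006,0.0041,0,0,0,1],[0,0.008,0.0055,0,0,0,1],[0,0.010,0.0069,0,0,0,1],[0,0.012,0.0083,0,0,0,1]]' | egrep 'ee_pos|force'; done
python3 - <<'E'
from h import *
print(heel()); delta(tool(TRAY,-.0615,-.0045,.0042,0,1))
a,P=cloud('scene');b,Q=cloud('top');np.savez('s4.npz',P=P,Q=Q)
c=np.hstack([cv2.resize(a[140:240,150:290],(560,400)),cv2.resize(b[140:240,270:330],(240,400))]);save(c,'b4.png')
E
```

```text
ee_pos: [0.4741, -0.2124, 0.0859]
wrist_force: [-8.0, 0.1, 8.3]
ee_pos: [0.4886, -0.2112, 0.086]
wrist_force: [-8.6, -0.7, 9.2]
(array([ 0.54076542, -0.21001579,  0.00401694]), array([5.27880086, 1.04885169, 0.03124218]))
t 9.6 F [-8.6 -0.7  9.2] open 0.017 row [0.0008, 0.0087, 0.0058] [-0.0009, 0.0008, -0.0021] world d [0.0104 0.0017 0.0001]
```

View pics/b4.png

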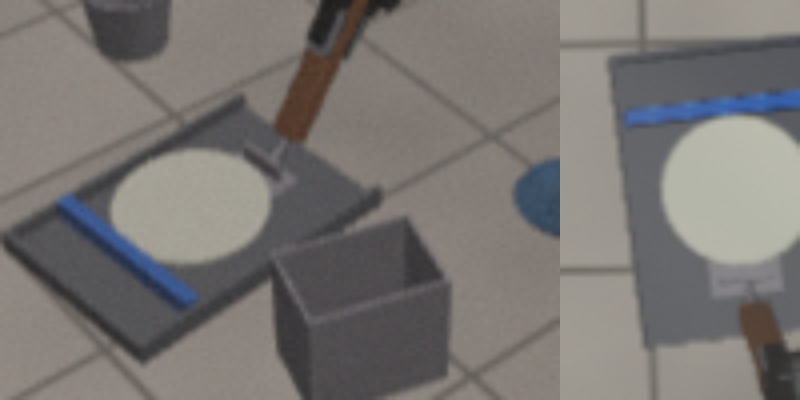

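The plate is against the fence with the blade under it. The lip at (265,155) is still about 10 mm short of the plate's rear edge, so I'll keep pushing in small steps until the force jumps.

```bash
python3 -m inch '[[0,0.0018,0.0012,0,0,0,1],[0,0.0036,0.0025,0,0,0,1],[0,0.0054,0.0037,0,0,0,1],[0,0.0054,0.0037,0,0,0,1]]' | egrep 'ee_pos|force'
for i in 1 2; do python3 -m inch '[[0,0.0008,0.0006,0,0,0,1],[0,0.0016,0.0011,0,0,0,1],[0,0.0016,0.0011,0,0,0,1]]' | egrep 'ee_pos|force'; done
```

```text
ee_pos: [0.4952, -0.2106, 0.086]
wrist_force: [-5.3, -1.5, 6.6]
ee_pos: [0.497, -0.2105, 0.086]
wrist_force: [-8.4, -1.1, 8.2]
ee_pos: [0.4978, -0.2106, 0.0862]
wrist_force: [-29.5, -0.7, 20.5]
```

```bash
python3 - <<'E'
from h import *
H,e=heel();print(H,e);d=H[:2]-TRAY[0];r=np.deg2rad(5.4);x=d@[np.cos(r),np.sin(r)];y=d@[-np.sin(r),np.cos(r)];print(x,y)
delta(tool(TRAY,x-.001,y,.008,0,1));delta(tool(TRAY,x-.001,y,.02,0,-2));delta(tool(TRAY,x-.001,y,.11,0,-2))
E
```

```text
[ 0.54985653 -0.20951591  0.00418241] [5.19564582 1.15829103 0.03473683]
-0.06295141493376341 -0.0056165826642802456
t 10.5333 F [-29.5  -0.7  20.5] open 0.0169 row [-0.0001, 0.0011, -0.0037] [-0.0028, 0.0016, -0.0033] world d [-0.0012 -0.0003  0.0037]
t 10.5333 F [-29.5  -0.7  20.5] open 0.0169 row [-0.0002, 0.0028, -0.0137] [-0.0551, 0.0019, -0.003] world d [-0.0054 -0.0006  0.0128]
t 10.5333 F [-29.5  -0.7  20.5] open 0.0169 row [-0.0001, 0.0539, -0.0878] [-0.0551, 0.0019, -0.003] world d [-0.0054 -0.0006  0.1028]
```

```bash
python3 -m inch '[[0,-0.0006,-0.0006,0,0,0,1],[0,0.0003,-0.0022,-0.002,0,0,1],[0,0.0011,-0.0037,-0.006,0,0,1],[0,0.0015,-0.006,-0.02,0,0,1],[0,0.002,-0.009,-0.035,0,0,1],[0,0.0028,-0.0137,-0.05,0,0,1],[0,0.006,-0.0185,-0.055,0,0,1],[0,0.010,-0.024,-0.055,0,0,1],[0,0.0145,-0.0305,-0.055,0,0,1],[0,0.019,-0.037,-0.055,0,0,1],[0,0.0225,-0.0425,-0.055,0,0,1],[0,0.0245,-0.0455,-0.055,0,0,1]]'
python3 - <<'E'
from h import *
print(heel())
a,P=cloud('scene');b,Q=cloud('top');np.savez('s5.npz',a=a,b=b,P=P,Q=Q)
c=np.hstack([cv2.resize(a[120:240,150:290],(560,480)),cv2.resize(b[140:260,270:330],(240,480))]);save(c,'b5.png')
E
```

```text
time: 11.53
ee_pos: [0.4938, -0.2107, 0.1387]
tcp_rot: [142.1, -0.0, 94.9]
wrist_force: [0.4, -0.1, -3.1]
opening: 0.0168
(array([ 0.55050808, -0.20910623,  0.05980565]), array([ 5.33150237, -2.1757386 , -0.01333132]))
```

View pics/b5.png

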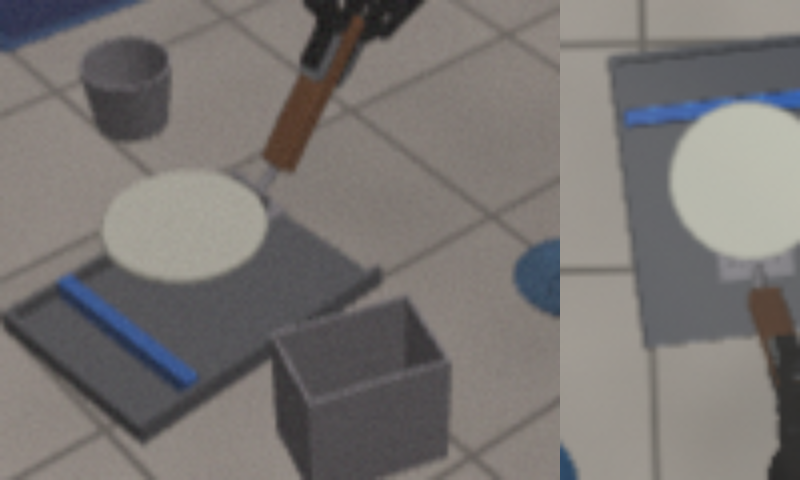

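The plate rides on the blade against the lip, clear of the tray. Next I'll fit its pose in the turner frame.

```bash
cat > pl.py <<'E'
from h import *
def plate(a,P):
    "plate top fit: centre, normal (world)"
    H,e=heel(); q=P.copy(); c=H+Rm([e[2],e[1],e[0]])@[.074,0,.012]
    m=(a.min(2)>125)&(np.ptp(a.astype(int),axis=2)<45)&(np.linalg.norm(q-c,axis=2)<.085)&(abs(q[...,2]-c[2])<.03)
    _,l,st,ce=cv2.connectedComponentsWithStats(m.astype(np.uint8)); m=l==1+np.argmax(st[1:,4]); k=q[m]
    A=np.c_[k[:,:2],np.ones(len(k))]; g=np.ones(len(k),bool)
    for _ in range(4): s,*_=np.linalg.lstsq(A[g],k[g,2],rcond=None); g=abs(A@s-k[:,2])<.008
    hull=cv2.convexHull((k[g][:,:2]*1000).astype(np.float32)); (x,y),(w,h),_=cv2.fitEllipse(hull); mc=k[g].mean(0)
    n=np.r_[-s[:2],1]; n/=np.linalg.norm(n); Rt=Rm([e[2],e[1],e[0]])
    print(len(k),'mean',mc.round(4),'ell',round(x,1),round(y,1),round(w,1),round(h,1),'in turner',((mc-H)@Rt).round(4),'normal in turner deg',np.rad2deg(n@Rt).round(2),'world tilt',np.rad2deg(n).round(2))
    return mc,n
E
python3 - <<'E'
from pl import *
d=np.load('s5.npz')
print(heel());plate(d['a'],d['P']);plate(d['b'],d['Q'])
H,e=heel()
delta((now()[0]+[-.03,.005,.09],now()[1]))
delta(tool(RACK,-.10,0,.15,0,-2))
E
```

```text
(array([ 0.55041719, -0.20909012,  0.05916589]), array([ 5.32668530e+00, -2.16141708e+00, -4.37769985e-03]))
895 mean [ 0.6266 -0.1996  0.0793] ell 624.9 -201.8 115.1 121.1 in turner [0.0775 0.0024 0.0172] normal in turner deg [ 2.85  0.94 57.22] world tilt [ 0.6   1.   57.28]
1287 mean [ 0.6241 -0.2026  0.0792] ell 623.9 -203.4 117.4 122.7 in turner [ 0.0747 -0.0004  0.0172] normal in turner deg [ 2.43 -0.25 57.24] world tilt [ 0.29 -0.22 57.29]
t 11.6333 F [-1.2 -0.4 -3.1] open 0.017 row [0.0076, 0.032, -0.0891] [0.0, 0.0, 0.0] world d [-0.03   0.005  0.09 ]
t 11.6333 F [-1.2 -0.4 -3.1] open 0.017 row [0.4205, 0.0702, -0.0605] [0.0028, -0.073, 0.0942] world d [-0.0179  0.4204  0.091 ]
```

```bash
cat >> cal.py <<'E'
C=Rm([0,2.4,0]); pg=C.T@(pg-np.array([0,0,.0074])); Rg=C.T@Rg
E
python3 - <<'E'
from h import *
H,e=heel();print(H,e)
delta(((TT:=tool((H[:2],e[0]),-.02,0,.145,0,-2))[0],TT[1]))
E
```

```text
[ 0.55013925 -0.20911547  0.06656063] [ 5.32650198e+00  2.38582918e-01 -4.37462322e-03]
t 11.6333 F [-1.2 -0.4 -3.1] open 0.017 row [-0.0001, 0.0288, -0.0741] [-0.0391, 0.0003, 0.0002] world d [-0.0227 -0.0021  0.0762]
```

```bash
python3 -m inch '[[0,0.001,-0.003,-0.005,0,0,1],[0,0.004,-0.010,-0.013,0,0,1],[0,0.0075,-0.0195,-0.021,0,0,1],[0,0.0115,-0.030,-0.029,0,0,1],[0,0.0155,-0.0405,-0.036,0,0,1],[0,0.0195,-0.051,-0.039,0,0,1],[0,0.0235,-0.061,-0.039,0,0,1],[0,0.0265,-0.068,-0.039,0,0,1],[0,0.0282,-0.0727,-0.039,0,0,1],[0,0.0288,-0.0741,-0.039,0,0,1]]'
python3 - <<'E'
from h import *
print(heel());delta(tool(RACK,-.09,0,.14,0,-2))
E
```

```text
time: 12.47
ee_pos: [0.4708, -0.2128, 0.2144]
tcp_rot: [139.9, -0.0, 94.9]
wrist_force: [-0.3, 0.3, -2.8]
opening: 0.0167
(array([ 0.52991905, -0.21101636,  0.14518164]), array([ 5.3084402 , -1.99193211, -0.02446239]))
t 12.4667 F [-0.3  0.3 -2.8] open 0.0167 row [0.4198, 0.0336, 0.0352] [-0.0002, -0.0762, 0.0911] world d [ 0.0123  0.4224 -0.0052]
```

```bash
python3 -m inch '[[0.004,0.0003,0.0003,0,-0.001,0.001,1],[0.012,0.001,0.001,0,-0.002,0.003,1],[0.024,0.0019,0.002,0,-0.004,0.005,1],[0.04,0.0032,0.0034,0,-0.007,0.009,1],[0.058,0.0046,0.0049,0,-0.0105,0.0126,1],[0.078,0.0062,0.0066,0,-0.014,0.017,1],[0.098,0.0078,0.0082,0,-0.018,0.021,1],[0.118,0.0094,0.0099,0,-0.0215,0.0256,1],[0.138,0.011,0.0116,0,-0.025,0.03,1],[0.158,0.0126,0.0133,0,-0.0285,0.034,1],[0.178,0.0142,0.015,0,-0.032,0.0385,1],[0.198,0.0158,0.0166,0,-0.036,0.043,1]]' | egrep 'time|ee_pos|force'
python3 - <<'E'
from h import *
print(heel());delta(tool(RACK,-.09,0,.14,0,-2))
E
```

```text
time: 13.47
ee_pos: [0.4759, -0.0116, 0.2099]
wrist_force: [0.2, -0.6, -3.3]
(array([ 0.53490214, -0.01294013,  0.14057035]), array([ 2.11416682, -1.91692685,  0.09148123]))
t 13.4667 F [ 0.2 -0.6 -3.3] open 0.0166 row [0.2208, 0.0099, 0.0098] [-0.0015, -0.0419, 0.0473] world d [ 0.0072  0.2211 -0.0007]
```

```bash
python3 -m inch '[[0.02,0.0009,0.0009,0,-0.0038,0.0043,1],[0.04,0.0018,0.0018,0,-0.0076,0.0086,1],[0.06,0.0027,0.0027,0,-0.0114,0.0128,1],[0.08,0.0036,0.0036,0,-0.015,0.017,1],[0.1,0.0045,0.0044,0,-0.019,0.0214,1],[0.12,0.0054,0.0053,0,-0.0228,0.0257,1],[0.14,0.0063,0.0062,0,-0.0266,0.03,1],[0.16,0.0072,0.0071,0,-0.0304,0.0343,1],[0.18,0.0081,0.008,0,-0.034,0.0386,1],[0.197,0.0088,0.0087,0,-0.0375,0.0422,1],[0.211,0.0095,0.0094,0,-0.04,0.0452,1],[0.221,0.0099,0.0098,-0.0015,-0.0419,0.0473,1]]' | egrep 'time|ee_pos|force'
python3 -m inch '[[0,0,0,0,0,0,1],[0,0,0,0,0,0,1],[0,0,0,0,0,0,1]]' | egrep 'time|ee_pos|force'
python3 - <<'E'
from pl import *
print(heel());delta(tool(RACK,-.074,0,.14,0,-2))
a,P=cloud('scene');b,Q=cloud('top')
for u,V in((a,P),(b,Q)):
    c,n=plate(u,V);c=c-.01*n; r=np.deg2rad(RACK[1]);d=c[:2]-RACK[0];print('rack xy',d@[np.cos(r),np.sin(r)],d@[-np.sin(r),np.cos(r)])
c=np.hstack([cv2.resize(a[170:330,200:350],(450,480)),cv2.resize(b[130:250,130:230],(400,480))[:,:350]]);save(c,'b6.png')
E
```

```text
time: 14.47
ee_pos: [0.4828, 0.2101, 0.2089]
wrist_force: [-0.7, -0.4, -2.2]
time: 14.72
ee_pos: [0.4834, 0.2077, 0.2096]
wrist_force: [0.5, -0.7, -2.9]
(array([0.54235522, 0.20242366, 0.140322  ]), array([-1.50255169, -1.98938769, -0.06171564]))
t 14.7167 F [ 0.5 -0.7 -2.9] open 0.017 row [0.002, 0.0117, 0.0103] [-0.0002, 0.0009, 0.0006] world d [ 0.0157  0.0014 -0.0003]
1576 mean [0.6191 0.2043 0.153 ] ell 616.7 202.1 117.2 119.1 in turner [0.0768 0.0043 0.0096] normal in turner deg [-2.510e+00  1.000e-02  5.724e+01] world tilt [-4.53  0.18 57.12]
rack xy -0.012145741886838111 0.001915655829758326
1481 mean [0.6156 0.2018 0.1538] ell 611.6 201.9 117.5 133.4 in turner [0.0733 0.0018 0.0104] normal in turner deg [-2.76 -0.15 57.23] world tilt [-4.78e+00  2.00e-02  5.71e+01]
rack xy -0.015564884882036854 -0.0005718598944194869
```

View pics/b6.png

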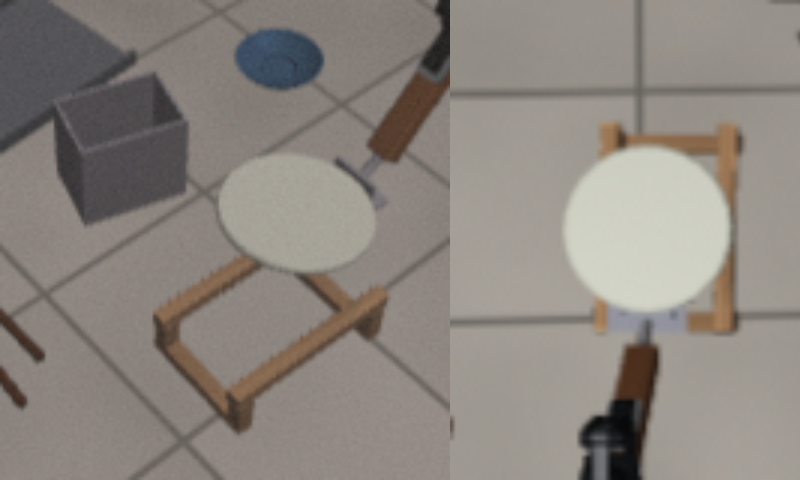

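The plate now sits flat on the blade, tipped up about 4.6°. The earlier reading was of the plate perched on the lip, so I'll undo that recalibration and refit.

```bash
cat > cal.py <<'E'
C=Rm([0,.7,.4]); pg=C.T@(pg+np.array([.0025,.0033,.003])); Rg=C.T@Rg
C=Rm([0,-.2,0]); pg=C.T@pg; Rg=C.T@Rg
E
python3 - <<'E'
from pl import *
a,P=cloud('scene');b,Q=cloud('top')
print(heel()); plate(a,P);plate(b,Q)
E
```

```text
(array([0.54332519, 0.20201496, 0.13351155]), array([-1.56912737, -4.63493933, -0.03356231]))
1571 mean [0.6193 0.2039 0.1535] ell 617.5 202.0 117.0 118.8 in turner [0.0773 0.004  0.0138] normal in turner deg [1.00e-02 2.00e-02 5.73e+01] world tilt [-4.62  0.18 57.11]
1479 mean [0.6159 0.2015 0.1541] ell 612.0 201.6 117.1 134.6 in turner [0.074  0.0015 0.0146] normal in turner deg [ 1.70e-01 -3.00e-02  5.73e+01] world tilt [-4.46  0.12 57.12]
```

```bash
cat >> cal.py <<'E'
pg=pg-np.array([0,0,.002])
E
python3 - <<'E'
from h import *
print(heel()); delta(tool(RACK,-.0752,-.003,.12,0,-2)); delta(tool(RACK,-.0752,-.003,.06,0,-.7))
E
```

```text
(array([0.54316367, 0.20202056, 0.13550501]), array([-1.56912737, -4.63493933, -0.03356231]))
t 14.9167 F [ 0.9  0.6 -2.9] open 0.0165 row [-0.0007, 0.0048, 0.0208] [0.046, 0.001, -0.0008] world d [ 0.0171 -0.0013 -0.0128]
t 14.9167 F [ 0.9  0.6 -2.9] open 0.0165 row [-0.0007, -0.0318, 0.0669] [0.0687, 0.0008, -0.0009] world d [ 0.0188 -0.0013 -0.0716]
```

```bash
python3 -m inch '[[0,0.001,0.0045,0.009,0,0,1],[0,0.0025,0.0105,0.022,0,0,1],[-0.0005,0.0038,0.0165,0.035,0,0,1],[-0.0007,0.0045,0.021,0.044,0.001,0,1],[-0.0007,0.002,0.026,0.05,0.001,0,1],[-0.0007,-0.003,0.032,0.055,0.001,-0.0008,1],[-0.0007,-0.0095,0.04,0.06,0.001,-0.0008,1],[-0.0007,-0.0165,0.048,0.064,0.001,-0.0008,1],[-0.0007,-0.0235,0.0565,0.0687,0.001,-0.0008,1],[-0.0007,-0.029,0.0635,0.0687,0.001,-0.0009,1],[-0.0007,-0.0318,0.0669,0.0687,0.001,-0.0009,1],[-0.0007,-0.0318,0.0669,0.0687,0.001,-0.0009,1]]'| egrep 'time|ee_pos|force'
python3 -m inch '[[0,0,0,0,0,0,1],[0,0,0,0,0,0,1]]' | egrep 'time|ee_pos|force'
python3 - <<'E'
from pl import *
a,P=cloud('scene');b,Q=cloud('top')
print(heel())
for u,V in((a,P),(b,Q)):
    c,n=plate(u,V);c=c-.01*n; r=np.deg2rad(RACK[1]);d=c[:2]-RACK[0];print('rack xy',d@[np.cos(r),np.sin(r)],d@[-np.sin(r),np.cos(r)],c[2])
c=np.hstack([cv2.resize(a[190:330,220:350],(446,480)),cv2.resize(b[130:250,130:230],(400,480))[:,:350]]);save(c,'b7.png')
delta(tool(RACK,-.0752,-.003,.046,0,-.7))
E
```

```text
time: 15.92
ee_pos: [0.5019, 0.2064, 0.1364]
wrist_force: [-0.7, 0.2, -2.5]
time: 16.08
ee_pos: [0.5027, 0.2069, 0.139]
wrist_force: [0.3, -0.6, -3.7]
(array([0.55696318, 0.2019349 , 0.06069277]), array([-1.43275634, -0.74146148,  0.02700712]))
1575 mean [0.6341 0.2032 0.0734] ell 631.7 200.8 116.2 119.7 in turner [0.0772 0.0032 0.0117] normal in turner deg [-3.300e-01  1.000e-02  5.729e+01] world tilt [-1.070e+00  1.000e-02  5.729e+01]
rack xy 0.00222532860212891 0.0012347630856276524 0.06341769662069452
1305 mean [0.6313 0.2013 0.074 ] ell 628.0 201.2 117.5 131.5 in turner [0.0745 0.0012 0.0124] normal in turner deg [-0.61 -0.25 57.29] world tilt [-1.36 -0.25 57.28]
rack xy -0.0004415473672374028 -0.0006904716015647572 0.06403248721105899
t 16.1833 F [-0.  0. -2.] open 0.017 row [-0.0009, -0.0088, 0.0117] [0.0007, -0.0011, 0.0007] world d [-0.0002 -0.0009 -0.0147]
```

View pics/b7.png

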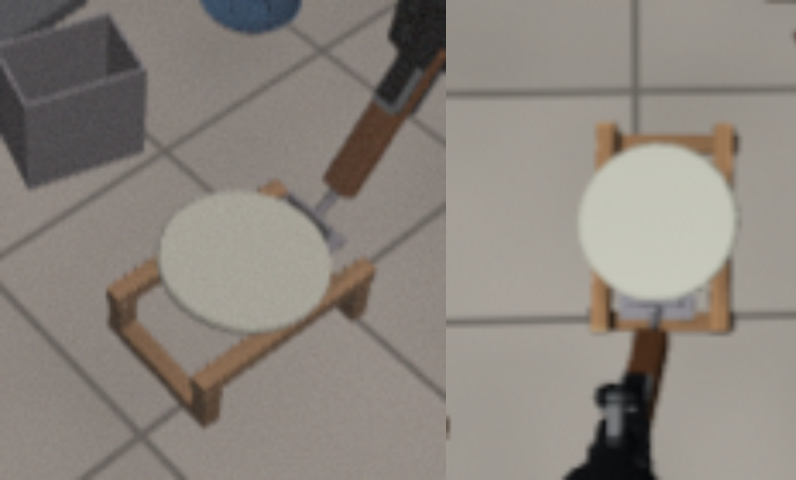

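The plate is centred over the rack, with the blade slightly left of the middle of the gap. I'll shift 2 mm right and lower it gently.

```bash
python3 -m inch '[[-0.001,-0.001,0.0013,0,0,0,1],[-0.002,-0.002,0.0028,0.0007,-0.001,0,1],[-0.0025,-0.0035,0.0047,0.0007,-0.001,0,1],[-0.0029,-0.005,0.0067,0.0007,-0.001,0,1],[-0.0029,-0.0063,0.0085,0.0007,-0.001,0,1],[-0.0029,-0.0077,0.0103,0.0007,-0.001,0,1],[-0.0029,-0.0088,0.0117,0.0007,-0.001,0,1],[-0.0029,-0.0088,0.0117,0.0007,-0.001,0,1],[-0.0029,-0.0088,0.0117,0.0007,-0.001,0,1]]'| egrep 'time|ee_pos|force'
python3 - <<'E'
from pl import *
a,P=cloud('scene');b,Q=cloud('top')
print(heel())
for u,V in((a,P),(b,Q)):
    c,n=plate(u,V);c=c-.01*n; r=np.deg2rad(RACK[1]);d=c[:2]-RACK[0];print('rack xy',d@[np.cos(r),np.sin(r)],d@[-np.sin(r),np.cos(r)],c[2])
delta(tool(RACK,-.0755,-.005,.034,0,0))
E
```

```text
time: 16.93
ee_pos: [0.5023, 0.2039, 0.1238]
wrist_force: [0.5, -0.5, -1.5]
(array([0.55635852, 0.19877072, 0.0453319 ]), array([-1.46690537, -0.65526164, -0.0475313 ]))
1560 mean [0.6335 0.1998 0.0592] ell 631.6 197.7 116.6 119.0 in turner [0.0773 0.003  0.013 ] normal in turner deg [ 6.100e-01 -5.000e-02  5.729e+01] world tilt [-5.00e-02  0.00e+00  5.73e+01]
rack xy 0.0015875607562145606 -0.0021176653188824746 0.04918038434783263
1288 mean [0.6311 0.1973 0.0598] ell 626.4 197.2 119.6 132.6 in turner [0.0749 0.0004 0.0136] normal in turner deg [ 0.71  0.43 57.29] world tilt [ 0.06  0.48 57.29]
rack xy -0.0008117706071050139 -0.004800835905850616 0.04980720446115876
t 17.0333 F [-0.3  0.  -1.5] open 0.0168 row [0.0002, -0.0056, 0.0092] [0.0114, 0.0003, 0.0009] world d [ 0.0009  0.0001 -0.0107]
```

```bash
python3 -m inch '[[0,-0.001,0.0015,0.002,0,0,1],[0,-0.0025,0.004,0.006,0,0,1],[0,-0.004,0.0065,0.01,0,0,1],[0,-0.0056,0.0092,0.0114,0,0,1],[0,-0.0056,0.0092,0.0114,0,0,1],[0,-0.0056,0.0092,0.0114,0,0,1]]'| egrep 'time|ee_pos|force'
python3 - <<'E'
from pl import *
a,P=cloud('scene');b,Q=cloud('top')
print(heel())
for u,V in((a,P),(b,Q)):
    c,n=plate(u,V);c=c-.01*n; r=np.deg2rad(RACK[1]);d=c[:2]-RACK[0];print('rack xy',d@[np.cos(r),np.sin(r)],d@[-np.sin(r),np.cos(r)],c[2])
delta(tool(RACK,-.10,-.005,.034,0,0));delta(tool(RACK,-.20,-.005,.034,0,0))
E
```

```text
time: 17.53
ee_pos: [0.5031, 0.2036, 0.1125]
wrist_force: [0.2, -0.3, -0.9]
(array([0.55630757, 0.19862549, 0.03374004]), array([-1.47522833,  0.01266196, -0.055419  ]))
1561 mean [0.6335 0.1998 0.0592] ell 631.7 197.6 115.7 119.4 in turner [0.0772 0.0032 0.0255] normal in turner deg [-0.23 -0.07 57.3 ] world tilt [-2.20e-01 -1.00e-02  5.73e+01]
rack xy 0.0016284951089642098 -0.002119987997667517 0.04924922256498086
1297 mean [0.6318 0.197  0.0599] ell 632.1 197.1 118.3 120.6 in turner [0.0755 0.0003 0.0262] normal in turner deg [-0.11 -0.09 57.3 ] world tilt [-9.00e-02 -3.00e-02  5.73e+01]
rack xy -5.272401026790454e-05 -0.004970941040170171 0.049923767575796
t 17.6333 F [-0.3 -0.3 -2.1] open 0.0167 row [0.0001, -0.0197, -0.0144] [-0.0002, 0.0005, 0.0009] world d [-0.0244  0.0009  0.0003]
t 17.6333 F [-0.3 -0.3 -2.1] open 0.0167 row [-0.0005, -0.1011, -0.0725] [-0.0002, 0.0005, 0.0009] world d [-0.1244  0.0036  0.0003]
```

```bash
python3 -m inch '[[0,-0.004,-0.003,0,0,0,1],[0,-0.012,-0.0087,0,0,0,1],[0,-0.022,-0.016,0,0,0,1],[0,-0.034,-0.0246,0,0,0,1],[0,-0.046,-0.0332,0,0,0,1],[-0.0002,-0.058,-0.0418,0,0,0,1],[-0.0003,-0.07,-0.0504,0,0,0,1],[-0.0004,-0.082,-0.059,0,0,0,1],[-0.0005,-0.093,-0.0667,0,0,0,1],[-0.0005,-0.1011,-0.0725,0,0,0,1],[-0.0006,-0.112,-0.08,0,0,0,1],[-0.0006,-0.122,-0.087,0,0,0,1]]'| egrep 'time|ee_pos|force'
python3 - <<'E'
from h import *
print(heel());delta(tool(RACK,-.228,-.005,.006,0,0))
E
```

```text
time: 18.63
ee_pos: [0.3524, 0.208, 0.113]
wrist_force: [0.1, -0.2, -0.2]
(array([0.40555898, 0.20290041, 0.03386355]), array([-1.46562519, -0.01220573, -0.0220715 ]))
t 18.6333 F [ 0.1 -0.2 -0.2] open 0.0168 row [0.0, -0.0175, 0.0217] [0.0002, -0.0, 0.0007] world d [-0.0016  0.0001 -0.0279]
```

Clear of the rack. Now I'll lower it to the ledge, with fine steps at the end.

```bash
python3 -m inch '[[0,-0.003,0.004,0,0,0,1],[0,-0.008,0.010,0,0,0,1],[0,-0.013,0.016,0,0,0,1],[0,-0.0165,0.0205,0,0,0,1],[0,-0.0175,0.0217,0,0,0,1],[0,-0.0175,0.0217,0,0,0,1],[0,-0.0175,0.0217,0,0,0,1]]'| egrep 'time|ee_pos|force'
for i in 1 2 3; do python3 -m inch '[[0,-0.0007,0.001,0,0,0,1],[0,-0.0007,0.001,0,0,0,1],[0,-0.0007,0.001,0,0,0,1]]'| egrep 'ee_pos|force'; done
python3 -c "
from h import *
print(heel())"
```

```text
time: 19.22
ee_pos: [0.3519, 0.2079, 0.0849]
wrist_force: [-0.5, 0.7, -0.8]
ee_pos: [0.3518, 0.2081, 0.084]
wrist_force: [-0.5, 0.6, -1.3]
ee_pos: [0.3517, 0.2081, 0.0825]
wrist_force: [0.4, -0.1, -2.0]
ee_pos: [0.3517, 0.2081, 0.0813]
wrist_force: [0.2, -0.4, -0.6]
(array([0.40483663, 0.20294207, 0.00209285]), array([-1.46853975,  0.01831401, -0.05955878]))
```

```bash
for i in 1 2 3 4; do python3 -m inch '[[0,-0.0004,0.0006,0,0,0,1],[0,-0.0004,0.0006,0,0,0,1],[0,-0.0004,0.0006,0,0,0,1]]'| egrep 'ee_pos|force'; done
python3 -c "
from h import *
print(heel())"
```

```text
ee_pos: [0.3517, 0.2081, 0.0806]
wrist_force: [-0.3, -0.3, -1.3]
ee_pos: [0.3517, 0.2081, 0.0799]
wrist_force: [0.7, -0.3, -0.4]
ee_pos: [0.3517, 0.2081, 0.0791]
wrist_force: [0.0, -0.1, -1.7]
ee_pos: [0.352, 0.2082, 0.0789]
wrist_force: [-0.2, -0.7, 1.7]
(array([ 4.05193125e-01,  2.03116870e-01, -2.76655136e-04]), array([-1.47649534, -0.02181303, -0.02765037]))
```

```bash
python3 -m inch '[[0,0,0,0,0,0,0.4],[0,0,0,0,0,0,0.4],[0,0,0,0,0,0,0.4],[0,0,0,0,0,0,0.4],[0,0,0,0,0,0,0.4]]'
python3 -m inch '[[0,0,-0.015,0,0,0,0.4],[0,0,-0.04,0,0,0,0.4],[0,0,-0.07,0,0,0,0.4],[0,0,-0.1,0,0,0,0.4],[0,0,-0.13,0,0,0,0.4],[0,0,-0.15,0,0,0,0.4],[0,0,-0.15,0,0,0,0.4]]'
python3 - <<'E'
from pl import *
a,P=cloud('scene');b,Q=cloud('top')
c=np.hstack([cv2.resize(a[150:350,230:430],(450,450)),cv2.resize(b[130:290,120:240],(338,450))]);save(c,'b8.png')
for u,V in((a,P),(b,Q)):
    m=(u.min(2)>125)&(np.linalg.norm(V-[.632,.198,.06],axis=2)<.075)&(V[...,2]>.04); k=V[m]; A=np.c_[k[:,:2],np.ones(len(k))]
    s=np.linalg.lstsq(A,k[:,2],rcond=None)[0]; print(len(k),k.mean(0).round(4),np.rad2deg(s[:2]).round(2))
E
```

```text
time: 21.38
ee_pos: [0.3518, 0.2081, 0.0784]
tcp_rot: [144.5, 0.1, 88.1]
wrist_force: [1.0, 0.3, -0.0]
opening: 0.0511
time: 21.97
ee_pos: [0.2639, 0.2122, 0.2043]
tcp_rot: [144.4, -0.2, 88.2]
wrist_force: [1.2, 0.5, 1.3]
opening: 0.0514
1546 [0.6334 0.1996 0.0592] [0.27 0.16]
1223 [0.6321 0.1974 0.0598] [ 0.02 -0.09]
```

View pics/b8.png

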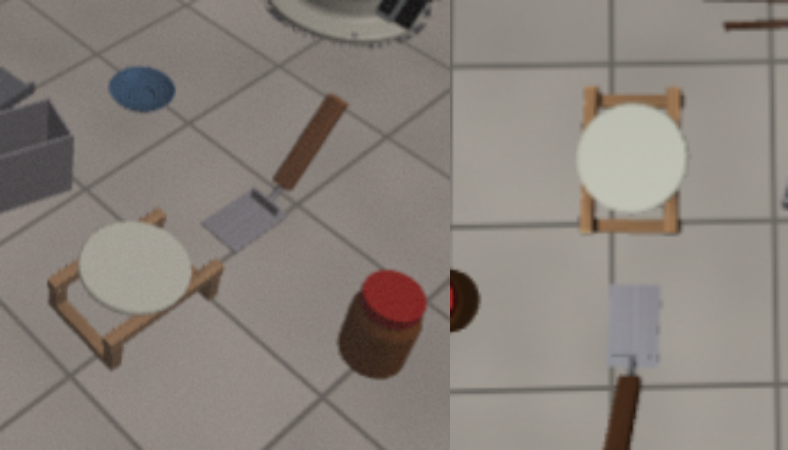

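The plate lies flat and centred on both bars at (631,157), and the turner stands alone on the ledge at (635,325), touching nothing. I'll hand in the job.

```bash
python3 -c "
from workcell import order
print(order.job_done())"
```

```text
the job is handed in; nothing more can be done
None
```

I pulled the turner out of the caddy and slid its blade under the plate until the fence and then the lip stopped it. The wrist force then read about 30 N sideways and 20 N upward. I carried the plate to the rack, lowered it onto both bars, drew the blade out and stood the turner by itself on the ledge. The job was handed in at about 22 s; no verdict is reported.

**Last checks:**
- **Plate:** it lies flat to within about 0.3°, with its underside at about z = 0.0495 m. The two cameras put it within about 2 mm of the rack's middle along the bars and 2–5 mm across.
- **Turner:** it stands alone about 6 cm in front of the rack. The last picture shows it touching nothing.
- **Bystanders:** I did not measure their positions again at the end. The gripper and turner passed nowhere near them.

**Disagreement on the way:** just after lifting, the plate measured 2.4° off the blade, because its rear was perched on the lip. It settled flat once I tipped the blade up. I undid the turner recalibration I had based on that reading and refitted before lowering the plate.

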